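# Clamp a bar in the boring jig with the long T-key

### The job

Clamp the wooden bar in the boring jig: take the long T-key from its stand, lower it down the deep well in the jig's top until its socket is fully down over the square stem at the bottom, and turn it clockwise as far as it goes so that the jaw holds the bar firmly against the fence. Do it by feel and never force the key down on the stem, then lift the key out and stand it back in the stand, leaving the short key and everything else alone.

Things in the scene. Friction and masses are not known exactly. Their poses are not given: they have to be found in the camera images.
- jig: Boring jig, fixed on the bench: plywood base 170 x 200 x 12 mm, fence strip at the front (inner face at x = -58 mm), pale wooden tower 125 mm high and 100 mm wide (x -62 to 70 mm), whose front half overhangs the bar and has two small drill bushings on top. Origin: centre of the base's underside; x to the back, away from the fence, y along the bar, z up.
- well_mouth (a point): Centre of the mouth of the key well: a round 40 mm hole, straight down, in the square aluminium plate on the tower's top, 125 mm above the bench. Axes as the jig's.
- stem_top (a point): Centre of the flat top of the steel stem at the well's foot, 82 mm below the mouth, on its axis; the point's axes are the jig's, not the stem's. The stem is 14 mm square with a small bevel on top, square below. Its angle differs each time and is not told: at the start its flats are up to 0.75 rad either way off the jig's axes. Over it the key drops 22 mm onto the stem's top.
- stem_foot (a point): Foot of the stem, 22 mm below its top. Seen from above, from flats along the jig's axes, the stem turns 0.75 rad clockwise in its slack (friction 0.1 N m), then takes the cam along for 0.85 rad against friction and the jaw's spring (up to 0.3 N m) to a firm stop. A key resting on it with 4 to 8 N can slide round and drops on when the squares meet. It stays where it is left.
- jaw (a joint): Travel of the jig's dark wooden jaw towards the bar, in m: 0 released (as at the start), 0.006 fully closed, with the stem at its stop. It moves only with the cam.
- pad: Cork-faced pad of the jaw, 146 mm long, sprung (5 N per mm), standing out at both sides of the tower. Origin moves with it; at the start it is that of the jig, 3.5 mm clear of a bar that lies against the fence.
- bar: Square wooden bar 31 x 165 x 31 mm lying on the jig's base between fence and pad, under the overhang, with 1 to 2.5 mm of play to the fence. Origin: centre of its underside; y along it.
- stand: Wooden key stand, fixed: foot 92 x 166 x 10 mm, block 75 x 150 mm up to 70 mm above the bench, with two round holes of 38 mm diameter, 60 mm deep, at y = +37 and -37 mm. Origin: centre of the underside, z up. The two keys stand in the holes, in either order.
- key_long: Long steel T-key, about 0.25 kg, standing upright. Origin: centre of its lower end; z up the shank. The lower end is a square socket, 23 mm outside, 15.5 mm inside, 22 mm deep, open at the bottom, faces along its x and y (so it fits at any quarter turn). Round shank of 12 mm. The crossbar is 14 mm thick (x), 90 mm long (y) and 16 mm high, its centre 165 mm above the origin. In the stand the origin is 10 mm above the bench; fully down on the stem it is 21 mm above the bench.
- key_short: Short T-key, the same but with its crossbar 100 mm above the origin: too short for the well. Leave it in the stand.
- tin: Round tin, 69 mm wide and 59 mm high, a bystander. Origin: centre of the underside.
- sander: Cork sanding block 60 x 97 x 26 mm, a bystander. Origin: centre of the underside.

How it is judged:
By the outcome, as a careful person would: the job done as asked, in the order asked, and still so for the second after the job is handed in, with the robot touching nothing.
It also fails if it takes over 72 s, if anything falls off the work surface, if the arm or the gripper's body presses on something with over 40 N, if the wrist force passes 120 N, or if a joint passes its speed limit or range.

### The arm

A 6-joint arm with a two-finger parallel gripper is mounted at the origin on the work surface; the furniture and walls round the work are solid. World frame = base frame: x ahead of the robot, y to its left, z up, the work surface at z = 0. Lengths are in m, angles in rad, forces in N, time in s.
With the tool pointing down it reaches from about 0.35 to 1 m from the base axis. Payload 7.1 kg.
Tool frame: the origin (TCP) lies between the finger pads; the fingertips stand 22 mm ahead of it and the grasp point (between the pads) lies 3 mm ahead of it; x points along the fingers, y is the direction in which the jaws open and shut, and the axes are right-handed (so a half turn about x gives the same grasp; the last joint's range is limited). The gripper opens to 85 mm and grips with 20 to 120 N. Pads are 22 mm wide; open, the fingers measure 114 mm over their backs; the gripper's body (76 mm by 85 mm) begins 54 mm behind the grasp point. The pads swing forward as they close: fully open they stand 13 mm farther back than shut.
Start: joints at [-1.26, 0.423, 1.63, -0, 1.089, -0.019], TCP at [0.202, -0.591, 0.253] pointing down, gripper open.
Joint ranges: [-3, 3], [-0.9, 2.11], [0.09, 2.58], [-1.31, 4.45], [0.11, 2.69], [-2.54, 2.54]. Speed limits (rad/s): [2.39, 2.39, 3.01, 3.14, 3.14, 3.14].

### API

Orientations are given as a rotation vector (axis times angle).
In Python, from rig import manip gives the robot as it stands. The module is installed in compiled form; this text tells all that it offers. Calls block until the motion is done:
- manip.move_to(position, orientation): joint-space move of the TCP to a pose.
- manip.servo_line(position, orientation=None, rate=0.15): straight line of the TCP; orientation=None keeps the orientation; rate is the mean speed in m/s.
- manip.set_joints(angles): joint-space move.
- manip.command_gripper(opening, f_grip=None): finger opening in m; f_grip is the grip in N (None keeps the last); returns when the fingers have stopped.
- manip.hold(seconds).
- manip.solve_ik(position, orientation): joint angles nearest the present ones, or None.
- manip.camera(name): name is "scene" or "top" or "wrist"; returns a dict with "image" (384x512x3 uint8, red, green, blue), "fx", "fy", "cx", "cy" (pixels), "cam_to_world" (4x4, takes a point from camera to world coordinates); the wrist camera has in their place "mount" (4x4, takes a point from camera to tool coordinates, whose origin is the TCP and whose axes are the tool frame's). Camera axes: x right, y down, z forward; pixel columns grow to the right and rows downward; lengths in m; the calibration is good to about 2 mm. A picture is of the moment at which its call begins: read the wrist's pose just before it. There is no depth.
A pose or a line that the arm cannot do raises manip.IKError and nothing moves.
- manip.sign_off(): hands the job in, once; it reports no verdict.
Readings, each from a call of its own:
- manip.get_time(): time.
- manip.get_joint_positions(): joint angles.
- manip.get_joint_vel(): joint speeds.
- manip.get_tau(): joint torques, N m.
- manip.get_position(): TCP position.
- manip.get_ee_rot(): TCP orientation.
- manip.get_contact_force(): force on the tool from outside, world axes, zero at the start.
- manip.get_torque(): the same for the moment, N m.
- manip.get_width(): finger opening in m.
Only numpy, scipy, OpenCV 4.12 (cv2) and the standard library are available. Lean on these libraries where they do the work, as an engineer would, in place of code of your own. Each camera call takes 0.05 s, during which the arm holds its last target.

## Working session

There is one attempt and no reset: what is moved stays moved. The work goes in short steps, each a Python script; the robot and the scene stay as the last script left them, time stands still between calls to the robot, and variables do not carry over. Pictures are saved under pics/ and viewed, and the job is handed in when it is done.

```bash
mkdir -p pics; ls; python3 - <<'E'
from rig import manip
import cv2,numpy as np
np.set_printoptions(precision=4,suppress=True)
for n in ["scene","top","wrist"]:
    c=manip.camera(n); cv2.imwrite(f"pics/{n}0.png",c["image"][:,:,::-1])
    print(n,c["fx"],c["fy"],c["cx"],c["cy"]);print(c.get("cam_to_world",c.get("mount")))
print(manip.get_position(),manip.get_ee_rot(),manip.get_time(),manip.get_contact_force())
E
```

```text
pics
scene 495.663911851009 495.663911851009 259.69171970636387 197.66868022964033
[[ 0.7281 -0.3241  0.604  -0.2825]
 [-0.6852 -0.3682  0.6284 -0.8712]
 [ 0.0187 -0.8714 -0.4902  0.7834]
 [ 0.      0.      0.      1.    ]]
top 436.4008413482227 436.4008413482227 251.0343880220802 188.44526138705632
[[ 0.0139 -0.987   0.16    0.3883]
 [-0.9999 -0.0149 -0.0054  0.0151]
 [ 0.0077 -0.1599 -0.9871  1.3953]
 [ 0.      0.      0.      1.    ]]
wrist 267.92973731740415 267.92973731740415 256.5763182229483 192.80581652998518
[[-0.0003 -0.2668  0.9637 -0.12  ]
 [ 1.     -0.      0.0003  0.0005]
 [-0.0001  0.9637  0.2668 -0.068 ]
 [ 0.      0.      0.      1.    ]]
[ 0.2023 -0.5909  0.2527] [ 2.0431  0.3413 -2.0435] 0.15 [-0.1801 -0.0711 -0.0222]
```

View pics/scene0.png

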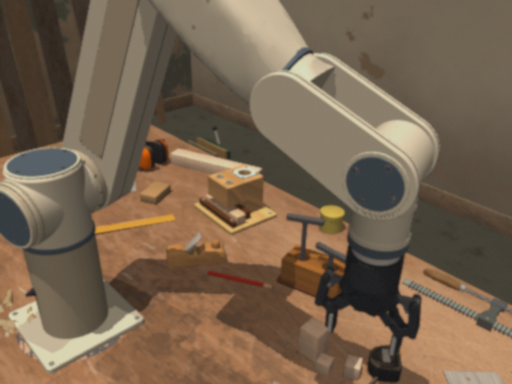

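View pics/top0.png

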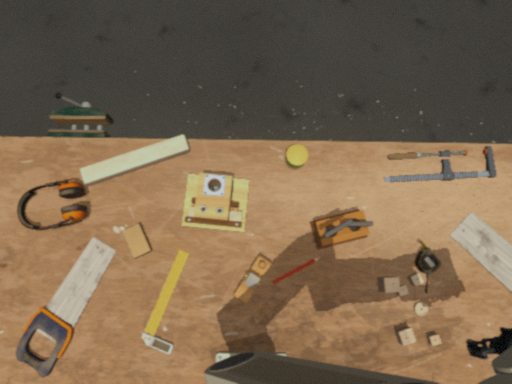

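View pics/wrist0.png

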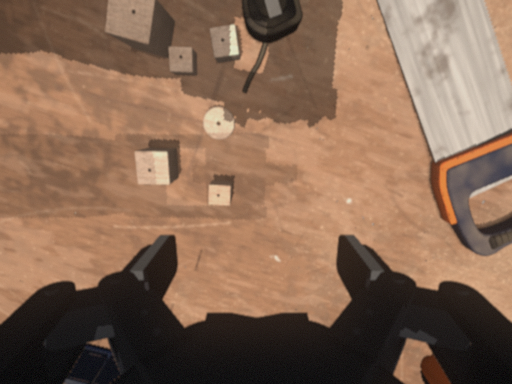

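The top view has the jig near px (213,200), its well mouth at (214,184), the stand near (342,228) and the tin at (297,155). In the scene view the long key is the nearer, taller one, with its bar at (305,218). Next I'll zoom in.

```bash
python3 - <<'E'
import cv2,numpy as np
t=cv2.imread("pics/top0.png");s=cv2.imread("pics/scene0.png")
a=cv2.resize(t[160:240,170:260],None,fx=6,fy=6,interpolation=cv2.INTER_CUBIC)
b=cv2.resize(t[195:260,300:385],None,fx=6,fy=6,interpolation=cv2.INTER_CUBIC)
c=cv2.resize(s[150:310,180:360],None,fx=3.7,fy=3.7,interpolation=cv2.INTER_CUBIC)
cv2.imwrite("pics/a.png",a);cv2.imwrite("pics/b.png",b);cv2.imwrite("pics/c.png",c)
E
```

```text
(no output)
```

View pics/a.png

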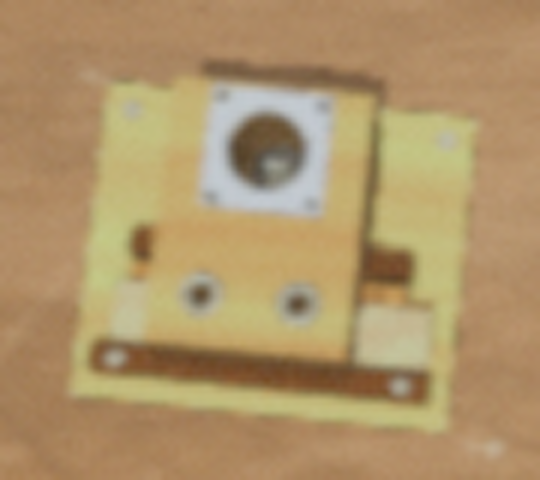

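View pics/b.png

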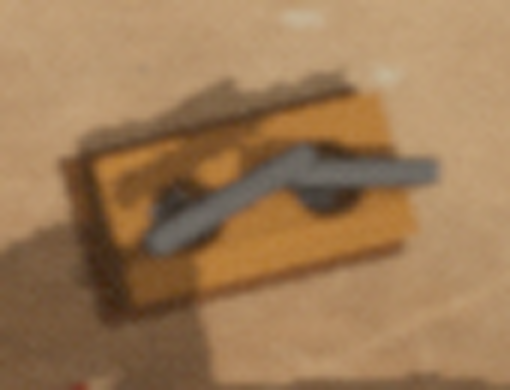

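View pics/c.png

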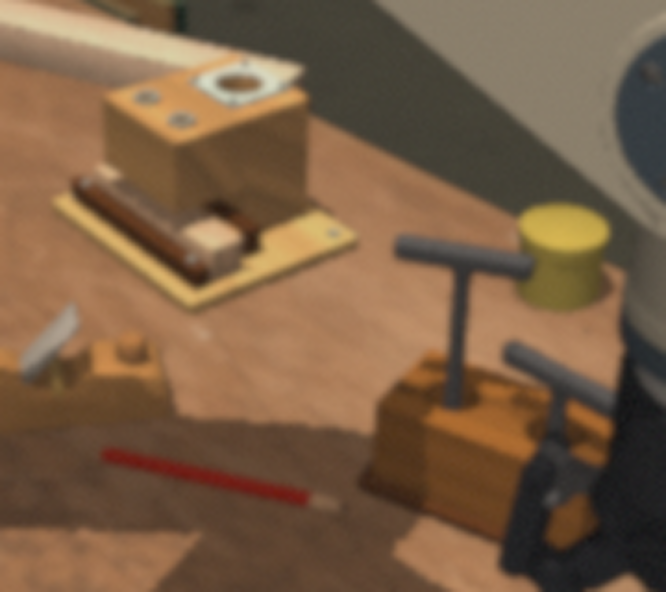

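```bash
cat > h.py <<'E'
from rig import manip
import cv2,numpy as np
from scipy.spatial.transform import Rotation as R
np.set_printoptions(precision=4,suppress=True)
def down(yaw):  # tool x down, tool y (jaw) at angle yaw in world xy
    x=np.array([0,0,-1.]);y=np.array([np.cos(yaw),np.sin(yaw),0]);z=np.cross(x,y)
    return R.from_matrix(np.c_[x,y,z]).as_rotvec()
def snap(n,f=None):
    p=manip.get_position();r=manip.get_ee_rot()
    c=manip.camera(n)
    if "mount" in c:
        T=np.eye(4);T[:3,:3]=R.from_rotvec(r).as_matrix();T[:3,3]=p
        c["cam_to_world"]=T@c["mount"]
    if f:
        cv2.imwrite("pics/"+f+".png",c["image"][:,:,::-1])
        np.savez("pics/"+f+".npz",**{k:c[k] for k in("fx","fy","cx","cy","cam_to_world")})
    return c
def ray(c,u,v):
    M=np.asarray(c["cam_to_world"]);d=M[:3,:3]@np.array([(u-c["cx"])/c["fx"],(v-c["cy"])/c["fy"],1.])
    return M[:3,3],d
def onz(c,u,v,z):
    o,d=ray(c,u,v);return o+d*(z-o[2])/d[2]
def proj(c,P):
    M=np.linalg.inv(c["cam_to_world"]);q=M[:3,:3]@P+M[:3,3];return np.array([c["fx"]*q[0]/q[2]+c["cx"],c["fy"]*q[1]/q[2]+c["cy"]])
def yaw():
    y=R.from_rotvec(manip.get_ee_rot()).as_matrix()[:,1];return np.arctan2(y[1],y[0])
E
python3 - <<'E'
from h import *
c=snap("top","top1")
T=lambda x,y:(170+x/6,160+y/6)
S=lambda x,y:(300+x/6,195+y/6)
print("well",onz(c,*T(266,150),.125))
print("plate corners",[onz(c,*T(*p),.125)[:2] for p in[(210,85),(330,95),(322,215),(200,203)]])
print("base corners",[onz(c,*T(*p),.012)[:2] for p in[(108,82),(478,120),(447,430),(72,395)]])
print("bar ends",[onz(c,*S(*p),.183)[:2] for p in[(155,238),(312,155)]])
print("short",[onz(c,*S(*p),.118)[:2] for p in[(295,165),(438,170)]])
print("stand top",[onz(c,*S(*p),.07)[:2] for p in[(93,157),(380,93),(413,240),(130,305)]])
print(yaw(), manip.get_joint_positions())
E
```

```text
well [0.6028 0.1166 0.125 ]
plate corners [array([0.6349, 0.1451]), array([0.6308, 0.0858]), array([0.5709, 0.0883]), array([0.576 , 0.1482])]
base corners [array([0.6577, 0.2115]), array([0.64  , 0.0123]), array([0.4738, 0.0263]), array([0.4894, 0.2242])]
bar ends [array([ 0.4582, -0.2005]), array([ 0.4976, -0.274 ])]
short [array([ 0.4985, -0.2811]), array([ 0.497 , -0.3511])]
stand top [array([ 0.5052, -0.1897]), array([ 0.54  , -0.3364]), array([ 0.4656, -0.3511]), array([ 0.431 , -0.2076])]
-1.2409884477966577 [-1.26    0.4236  1.6304  0.      1.0886 -0.019 ]
```

```bash
cat >> h.py <<'E'
MOUNT=np.array([[-0.0003,-0.2668,0.9637,-0.12],[1,0,0.0003,0.0005],[-0.0001,0.9637,0.2668,-0.068],[0,0,0,1.]])
def campose(P,a):  # camera at P looking straight down, image-right at world angle a
    x=np.array([np.cos(a),np.sin(a),0]);z=np.array([0,0,-1.]);C=np.eye(4)
    C[:3,:3]=np.c_[x,np.cross(z,x),z];C[:3,3]=P
    m=MOUNT.copy();u,_,vt=np.linalg.svd(m[:3,:3]);m[:3,:3]=u@vt
    T=C@np.linalg.inv(m);return T[:3,3],R.from_matrix(T[:3,:3]).as_rotvec()
E
python3 - <<'E'
from h import *
for P in [(0.603,0.117,0.32),(0.478,-0.237,0.42)]:
  for a in np.arange(-3,3.2,.5):
    p,r=campose(P,a);print(P,round(a,2),p,manip.solve_ik(p,r))
E
```

```text
(0.603, 0.117, 0.32) -3.0 [0.5988 0.1503 0.1862] None
(0.603, 0.117, 0.32) -2.5 [0.5834 0.1442 0.1862] None
(0.603, 0.117, 0.32) -2.0 [0.5727 0.1314 0.1862] [ 0.2886  0.3938  1.8948 -0.2871  0.6674  2.4983]
(0.603, 0.117, 0.32) -1.5 [0.5695 0.1152 0.1862] [ 0.1947  0.364   1.9445 -0.061   0.5657  1.7419]
(0.603, 0.117, 0.32) -1.0 [0.5745 0.0993 0.1862] [0.0918 0.3743 1.9275 0.2168 0.6101 0.9282]
(0.603, 0.117, 0.32) -0.5 [0.5865 0.0878 0.1862] [0.0192 0.4205 1.8493 0.3413 0.7651 0.2845]
(0.603, 0.117, 0.32) 0.0 [0.6025 0.0835 0.1862] [-0.0047  0.4865  1.734   0.3342  0.9498 -0.2043]
(0.603, 0.117, 0.32) 0.5 [0.6186 0.0873 0.1862] [ 0.0155  0.5546  1.6113  0.2655  1.1184 -0.6182]
(0.603, 0.117, 0.32) 1.0 [0.6309 0.0984 0.1862] [ 0.0667  0.6099  1.5092  0.1681  1.2459 -1.0049]
(0.603, 0.117, 0.32) 1.5 [0.6364 0.1141 0.1862] [ 0.1355  0.6412  1.4505  0.0562  1.3149 -1.3859]
(0.603, 0.117, 0.32) 2.0 [0.6337 0.1305 0.1862] [ 0.2098  0.6423  1.4485 -0.0604  1.3151 -1.7671]
(0.603, 0.117, 0.32) 2.5 [0.6235 0.1435 0.1862] [ 0.2783  0.6128  1.5038 -0.1717  1.2461 -2.1487]
(0.603, 0.117, 0.32)
[... 574 characters left out ...]
 [ 0.4615 -0.2662  0.2862] [-0.6836  0.2709  1.7983  0.2928  1.1399 -0.3156]
(0.478, -0.237, 0.42) 0.0 [ 0.4775 -0.2705  0.2862] [-0.6458  0.3454  1.6915  0.2243  1.2771 -0.7295]
(0.478, -0.237, 0.42) 0.5 [ 0.4936 -0.2667  0.2862] [-0.5792  0.3989  1.6108  0.1285  1.373  -1.1197]
(0.478, -0.237, 0.42) 1.0 [ 0.5059 -0.2556  0.2862] [-0.4982  0.423   1.5734  0.0193  1.4147 -1.5037]
(0.478, -0.237, 0.42) 1.5 [ 0.5114 -0.2399  0.2862] [-0.4151  0.4139  1.5875 -0.0919  1.3957 -1.8874]
(0.478, -0.237, 0.42) 2.0 [ 0.5087 -0.2235  0.2862] [-0.3419  0.3732  1.65   -0.1934  1.3188 -2.2746]
(0.478, -0.237, 0.42) 2.5 [ 0.4985 -0.2105  0.2862] None
(0.478, -0.237, 0.42) 3.0 [ 0.4833 -0.2039  0.2862] None
```

```bash
python3 - <<'E'
from h import *
manip.move_to(*campose((0.478,-0.237,0.42),0.3)); snap("wrist","k1")
manip.move_to(*campose((0.603,0.117,0.32),-1.0)); snap("wrist","w1")
print(manip.get_time())
E
```

```text
3.55
```

View pics/k1.png

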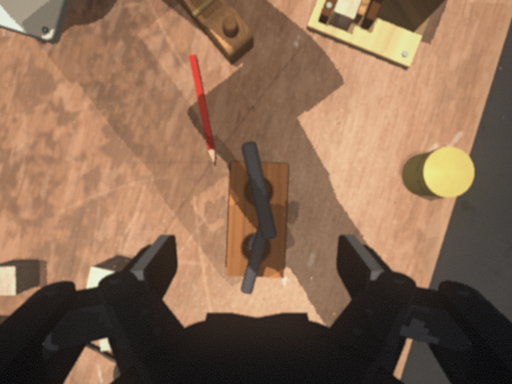

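View pics/w1.png

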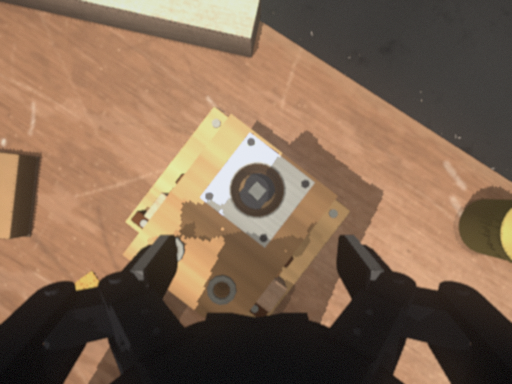

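k1 shows the long key's bar from (250,145) to (270,235), over the short one's. w1 shows the plate centred near (257,189) with the square stem inside at about (258,189). I'll take a second well view from the opposite side, then measure both.

```bash
python3 - <<'E'
from h import *
manip.move_to(*campose((0.603,0.117,0.32),1.9)); snap("wrist","w2")
print(manip.get_time())
a=cv2.resize(cv2.imread("pics/w1.png")[130:250,195:320],None,fx=6,fy=5,interpolation=cv2.INTER_CUBIC) if 0 else None
for n in "w1","w2":
    im=cv2.imread(f"pics/{n}.png")[150:230,210:310];cv2.imwrite(f"pics/{n}z.png",cv2.resize(im,None,fx=7,fy=7,interpolation=cv2.INTER_CUBIC))
im=cv2.imread("pics/k1.png")[130:300,200:310];cv2.imwrite("pics/k1z.png",cv2.resize(im,None,fx=3.5,fy=3.5,interpolation=cv2.INTER_CUBIC))
E
```

```text
5.8333
```

View pics/w1z.png

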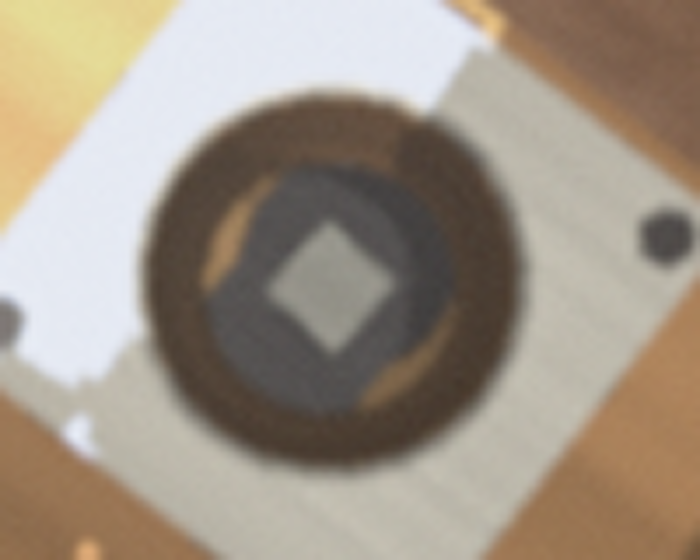

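View pics/w2z.png

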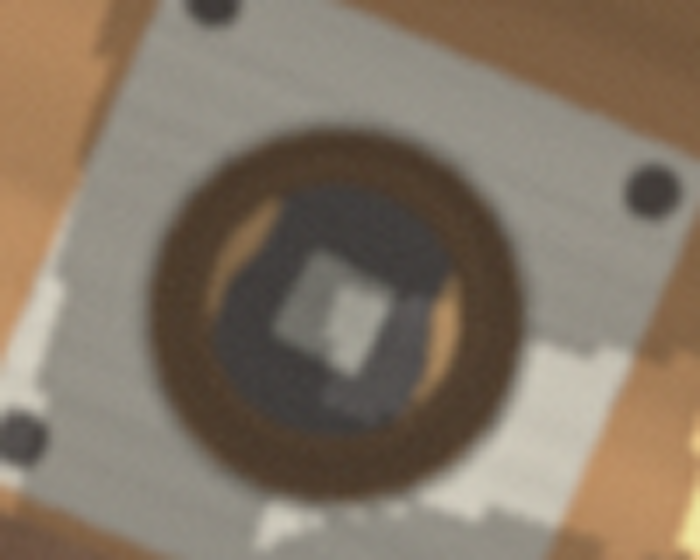

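View pics/k1z.png

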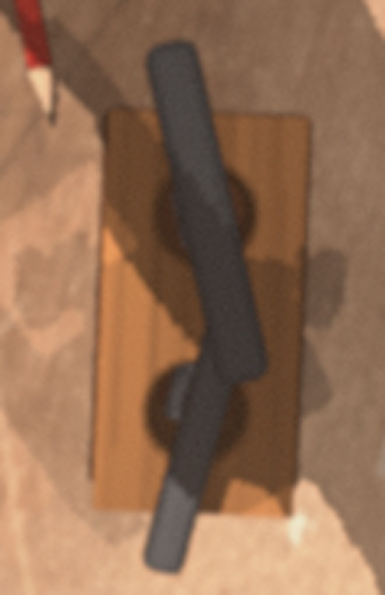

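w1z and w2z show the well circle at about (332,280) and (337,313) in zoomed px, with the stem square visible in both. k1z shows the long bar from (172,42) to (242,380). I'll fit these with masks.

```bash
python3 - <<'E'
from h import *
def ld(n): return {k:v for k,v in np.load(f"pics/{n}.npz").items()}
for n,stem,scr in [("w1",[(330,220),(397,283),(335,352),(268,287)],None),("w2",[(318,250),(395,290),(352,378),(272,328)],None)]:
    im=cv2.imread(f"pics/{n}.png");c=ld(n)
    hsv=cv2.cvtColor(im,cv2.COLOR_BGR2HSV);S=hsv[:,:,1].astype(int);V=hsv[:,:,2].astype(int)
    m=np.zeros(V.shape,np.uint8);m[150:230,210:310]=(V[150:230,210:310]<112)*255
    cs,_=cv2.findContours(m,cv2.RETR_EXTERNAL,cv2.CHAIN_APPROX_NONE)
    for k in cs:
        if cv2.contourArea(k)<20:continue
        (u,v),r=cv2.minEnclosingCircle(k)
        if cv2.contourArea(k)>800:
            e=cv2.fitEllipse(cv2.convexHull(k));
            P=onz(c,*e[0],.125);print(n,"well",e,cv2.contourArea(k),P, "exp.r px",c["fx"]*.02/(c["cam_to_world"][2,3]-.125)); 
        else:
            M=cv2.moments(k);u,v=M['m10']/M['m00'],M['m01']/M['m00'];print(n,"screw",u,v,onz(c,u,v,.125)[:2])
    Q=np.array([onz(c,210+x/7,150+y/7,.043)[:2] for x,y in stem]);print("stem c",Q.mean(0),"sides",np.linalg.norm(np.roll(Q,-1,0)-Q,axis=1),"ang",[np.degrees(np.arctan2(*(b-a)[::-1]))%90 for a,b in zip(Q,np.roll(Q,-1,0))])
c=ld("k1");im=cv2.imread("pics/k1.png")
# bar edges
V=im.max(2)
z=lambda x,y:(200+x/3.5,130+y/3.5)
E=[onz(c,*z(*p),.183)[:2] for p in [(173,43),(243,380)]]
print("bar",E,np.linalg.norm(E[1]-E[0]),np.mean(E,0),"ang y",np.arctan2(*(E[0]-E[1])[::-1]))
H=[onz(c,*z(*p),.07)[:2] for p in [(208,213),(197,408)]];print("holes",H,np.linalg.norm(H[0]-H[1]))
print("stand",[onz(c,*z(*p),.07)[:2] for p in [(105,107),(310,115),(297,517),(92,508)]])
E
```

```text
w1 screw 305.0 183.5 [0.628  0.0901]
w1 well ((257.1739501953125, 190.1448516845703), (52.08873748779297, 53.39146041870117), 72.59126281738281) 2119.5 [0.6051 0.1168 0.125 ] exp.r px 27.46153498687206
stem c [0.6056 0.1164] sides [0.0136 0.0137 0.0138 0.0135] ang [np.float64(79.45381845776251), np.float64(80.74886654481168), np.float64(78.5585939900886), np.float64(79.9113025832574)]
w2 screw 212.76666666666665 227.125 [0.6382 0.094 ]
w2 screw 212.91666666666666 212.35 [0.628  0.0907]
w2 screw 302.7822222222222 176.97333333333333 [0.5825 0.1442]
w2 well ((257.3571472167969, 194.45594787597656), (53.59775924682617, 54.33018493652344), 43.14675521850586) 2228.5 [0.6052 0.1171 0.125 ] exp.r px 27.494558437858984
stem c [0.6057 0.1178] sides [0.0128 0.0145 0.0139 0.0134] ang [np.float64(81.37489150834925), np.float64(82.78683448938827), np.float64(76.82021902601379), np.float64(78.29460337546521)]
bar [array([ 0.4588, -0.1981]), array([ 0.5007, -0.2742])] 0.08692491391072757 [ 0.4798 -0.2361] ang y 2.074166301550486
holes [array([ 0.4809, -0.2355]), array([ 0.4983, -0.3062])] 0.07288011598255803
stand [array([ 0.4325, -0.209 ]), array([ 0.5065, -0.1894]), array([ 0.546 , -0.3341]), array([ 0.4719, -0.3534])]
```

The two well views agree on the mouth, at (0.6052, 0.117), and put the stem at -0.178 rad (world) and the jig at -0.084 rad. The key's bar centre is (0.4798, -0.2361) with its x axis at 0.503 rad. Turning to the stop should then take about 1.5 rad clockwise. Picking the key now.

```bash
python3 - <<'E'
from h import *
K=np.array([0.4800,-0.2360]);Y=0.503
for z in(.26,.178,.33): print(manip.solve_ik([*K,z],down(Y)))
p=manip.get_position()
manip.servo_line([p[0],p[1],.27],rate=.2)
manip.command_gripper(.06,80) if 0 else None
manip.move_to([*K,.27],down(Y))
print(manip.get_position(),yaw(),manip.get_time(),manip.get_contact_force(),manip.get_torque())
snap("wrist","k2")
manip.servo_line([*K,.178],rate=.12)
print(manip.get_contact_force())
snap("wrist","k3");print(manip.get_time())
E
```

```text
[-0.4792  0.2831  1.8232 -0.      1.0353 -0.9822]
[-0.4792  0.3965  1.8841 -0.      0.8609 -0.9822]
[-0.4792  0.2055  1.752  -0.      1.1841 -0.9822]
[ 0.4807 -0.2355  0.2699] 0.5045967134561855 7.8667 [ 0.5291 -0.1952 -0.3863] [-0.0001  0.0413 -0.0121]
[0.2987 0.5461 0.7263]
8.8833
```

View pics/k2.png

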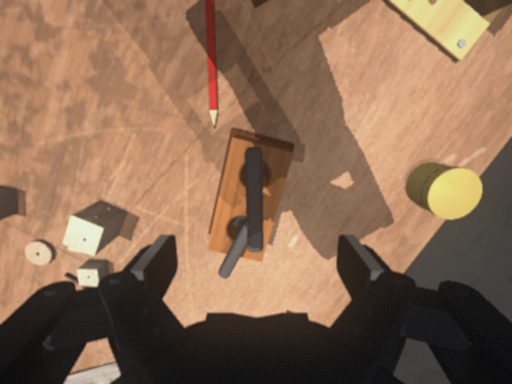

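View pics/k3.png

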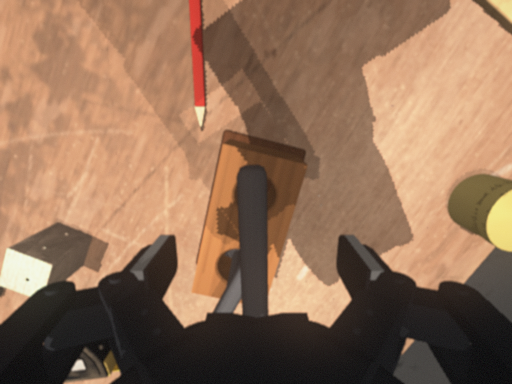

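k2 and k3 show the bar running straight between the open fingers at column 253, from row 148 to row 250 in k2. I'll check the centre, grip and lift.

```bash
python3 - <<'E'
from h import *
c=dict(np.load("pics/k2.npz"));E=[onz(c,254.5,148,.183),onz(c,255,250,.183)];print(E,np.mean(E,0),np.linalg.norm(E[0]-E[1]))
manip.command_gripper(0.0,90)
print("w",manip.get_width(),manip.get_contact_force(),manip.get_torque(),manip.get_position())
p=manip.get_position()
manip.servo_line([p[0],p[1],.19],rate=.05)
print(manip.get_contact_force(),manip.get_torque())
manip.servo_line([p[0],p[1],.325],rate=.15)
print(manip.get_contact_force(),manip.get_torque(),manip.get_time(),manip.get_width())
snap("wrist","k4"); 
im=cv2.imread("pics/k4.png")[120:320,170:340];cv2.imwrite("pics/k4z.png",cv2.resize(im,None,fx=3,fy=3,interpolation=cv2.INTER_CUBIC))
E
```

```text
[array([ 0.4577, -0.1965,  0.183 ]), array([ 0.4996, -0.2718,  0.183 ])] [ 0.4787 -0.2341  0.183 ] 0.0861877383649922
w 0.012579544606353028 [-1.0402 -0.2285  4.4682] [-0.0279  0.283  -0.0228] [ 0.4801 -0.2361  0.1783]
[-0.7748 -0.1329 -2.0287] [-0.0223  0.0448  0.0243]
[ 0.5066 -0.0433 -3.127 ] [ 0.     -0.0109  0.0142] 10.9833 0.012420238703512712
```

View pics/k4z.png

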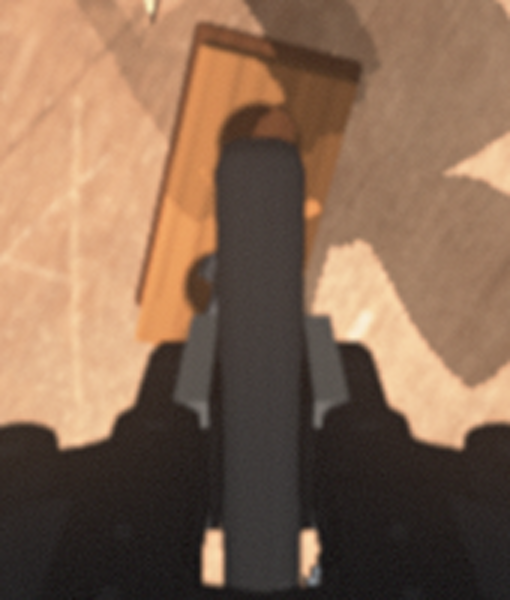

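The bar sits straight in the pads, but it hides the shank in this view. I'll carry it over the well and check the tip with the scene camera.

```bash
python3 - <<'E'
from h import *
W=[0.6054,0.1170];Y=-0.178
manip.servo_line([*W,.325],down(Y),rate=.25)
print(manip.get_position(),yaw(),manip.get_joint_positions(),manip.get_contact_force(),manip.get_torque(),manip.get_time(),manip.get_width())
c=snap("scene","s2"); print(proj(c,np.array([*W,.157])),proj(c,np.array([*W,.322])))
im=cv2.imread("pics/s2.png")[90:240,170:300];cv2.imwrite("pics/s2z.png",cv2.resize(im,None,fx=4,fy=4,interpolation=cv2.INTER_CUBIC))
c=snap("wrist","k5")
im=cv2.imread("pics/k5.png")[100:300,170:340];cv2.imwrite("pics/k5z.png",cv2.resize(im,None,fx=3,fy=3,interpolation=cv2.INTER_CUBIC))
E
```

```text
[0.6051 0.1163 0.3248] -0.17821218390450352 [ 0.1708  0.3396  1.5823 -0.0003  1.2203  0.3491] [-0.2854  0.0366 -2.8841] [ 0.04    0.0127 -0.008 ] 12.6833 0.012520655266678452
[245.3598 161.8417] [245.6298 108.2316]
```

View pics/s2z.png

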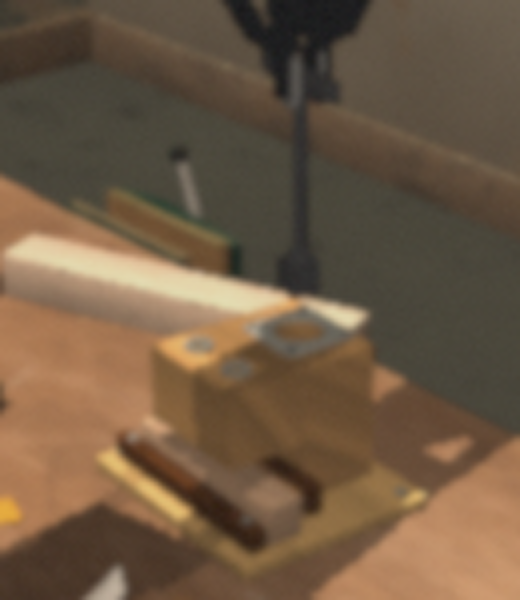

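View pics/k5z.png

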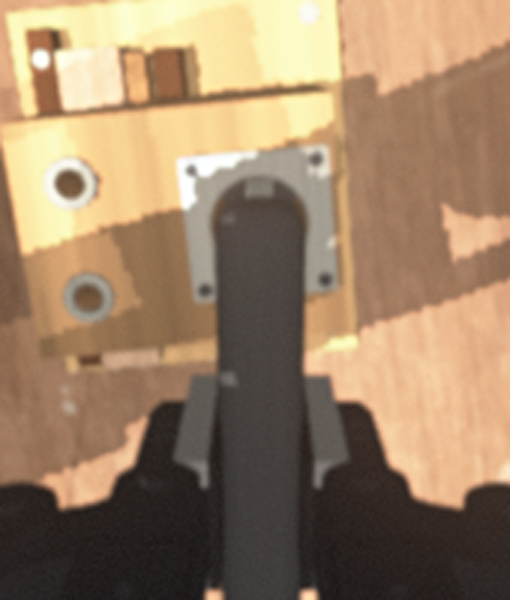

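```bash
python3 - <<'E'
from h import *
c=dict(np.load("pics/s2.npz"));im=cv2.imread("pics/s2.png").astype(int);g=im.sum(2)
print("mouth pred",proj(c,np.array([.6052,.117,.125])))
for v in range(118,166,3):
    row=g[v,232:260];print(v,row//3)
W=np.array([.6051,.1163])
for z in (.17,.2,.25,.3): print(z,proj(c,np.array([*W,z])))
E
```

```text
mouth pred [245.2609 171.58  ]
118 [66 68 69 70 69 69 70 70 70 70 66 59 54 52 57 70 77 79 81 80 82 82 86 87
 89 89 86 86]
121 [64 64 62 62 63 62 62 61 64 63 62 56 51 51 56 65 72 74 75 76 76 76 76 77
 79 80 81 82]
124 [68 70 69 67 67 67 64 61 59 58 56 53 49 49 50 59 64 67 69 70 70 73 74 76
 76 76 74 77]
127 [68 68 69 70 71 70 70 68 69 68 64 55 53 49 52 55 60 62 65 66 66 68 69 68
 69 67 71 69]
130 [69 69 69 67 67 67 68 68 69 68 64 57 51 49 54 60 66 68 68 65 64 64 65 66
 65 65 65 65]
133 [68 68 67 68 68 68 69 68 68 68 65 57 51 48 54 61 66 67 66 67 65 67 66 67
 67 67 66 66]
136 [68 69 68 69 69 67 68 68 69 67 64 57 50 47 51 59 65 67 68 67 68 68 66 69
 68 68 68 68]
139 [68 70 68 67 67 66 68 67 67 67 64 57 50 47 49 59 67 69 66 68 67 68 67 68
 68 67 68 70]
142 [69 67 69 67 69 66 68 67 68 67 65 58 51 48 49 59 66 67 68 68 67 69 68 68
 69 68 69 68]
145 [68 68 68 67 66 67 67 67 67 68 63 57 50 48 49 58 66 67 68 68 68 68 68 67
 69 69 69 69]
148 [67 66 66 68 67 67 65 67 68 66 64 56 52 47 49 56 64 67 67 67 68 68 68 69
 69 68 65 67]
151 [66 67 66 67 67 66 67 66 66 63 59 55 50 49 47 53 59 61 63 66 67 67 68 67
 67 68 67 68]
154 [65 66 66 65 65 65 62 56 52 48 50 50 53 52 50 49 52 59 65 67 68 66 65 65
 67 67 68 69]
157 [64 66 66 66 67 67 62 51 43 42 46 46 47 47 46 46 47 53 62 66 66 68 67 68
 68 67 68 66]
160 [108  96  86  78  76  72  63  53  46  44  43  46  45  47  47  47  49  53
  60  64  67  66  68  67  66  67  64  67]
163 [199 198 196 194 193 185 176 168 157 132  99  77  77  82  84  76  67  67
  68  68  66  69  67  66  66  67  67  66]
0.17 [245.4627 157.9375]
0.2 [245.5108 148.5503]
0.25 [245.5933 132.4723]
0.3 [245.6786 115.8287]
```

The key hangs vertically and is roughly centred on the mouth. Both k2 and the scene view suggest its axis is about 2 mm off along the bar direction, so I'll shift for that. Then I'll lower it under force watch to 20 mm above the stem and centre it by touching the well walls.

```bash
cat >> h.py <<'E'
def F(n=3):
    return np.mean([manip.get_contact_force() for _ in range(n)],0)
YS=-0.178
ex=np.array([np.cos(YS),np.sin(YS)]);ey=np.array([-np.sin(YS),np.cos(YS)])
E
python3 - <<'E'
from h import *
C=np.array([.6054,.1172])-.002*ey
manip.servo_line([*C,.315],rate=.1)
t=manip.get_time();manip.hold(.1);f0=F();print("f0",f0,manip.get_torque(),manip.get_position())
for i in range(3): manip.hold(.05);print(F(1))
for z in (.300,.292,.285,.27,.25,.231):
    manip.servo_line([*C,z],rate=.06);f=F()-f0;print(z,f,round(manip.get_time()-t,2))
    if np.linalg.norm(f)>5: print("contact");break
print(manip.get_position(),manip.get_torque(),manip.get_time())
E
```

```text
f0 [ 0.497  -0.3718 -2.0643] [-0.0017 -0.0121 -0.0231] [0.6051 0.115  0.3151]
[ 0.291   0.2617 -2.4552]
[ 0.3507  0.1322 -2.6007]
[ 0.5133  0.2592 -2.3466]
0.3 [ 0.4818 -0.0333  0.3706] 0.65
0.292 [-1.2176  0.3321 -0.0905] 0.93
0.285 [ 0.9287 -0.1454 -0.9132] 1.2
0.27 [-0.0735  0.3542  0.1353] 1.6
0.25 [-0.0667  0.1026 -0.3885] 2.08
0.231 [-0.7951  1.2435  0.8986] 2.55
[0.6048 0.1152 0.2305] [-0.0319 -0.0368  0.0135] 15.5833
```

It went in without contact. Now the wall probing.

```bash
python3 - <<'E'
from h import *
C=np.array([.6054,.1172])-.002*ey
manip.servo_line([*C,.231],rate=.05);manip.hold(.15);f0=np.mean([ (manip.hold(.02),manip.get_contact_force())[1] for _ in range(4)],0);print(f0)
t0=manip.get_time();res={}
c=C.copy()
for nm,d in(("y",ey),("x",ex)):
  lim=[]
  for s in(1,-1):
    q=0.002
    while q<.0085:
        manip.servo_line([*(c+s*q*d),.231],rate=.03);manip.hold(.03)
        f=(np.mean([manip.get_contact_force(),(manip.hold(.02),manip.get_contact_force())[1]],0)-f0);fp=f[:2]@d*s
        if fp<-2.0: break
        q+=.0008
    a=(manip.get_position()[:2]-c)@d;lim.append(a);print(nm,s,q,a,fp,f,round(manip.get_time()-t0,2))
  c=c+np.mean(lim)*d
  manip.servo_line([*c,.231],rate=.05)
print("centre",c,manip.get_position(),F()-f0,manip.get_time())
E
```

```text
[-0.3099 -0.2953 -2.2657]
y 1 0.008400000000000001 0.008238862309398652 -2.090397663500426 [ 0.1262 -2.1467  1.4011] 2.7
y -1 0.005200000000000001 -0.005060793503778376 -2.2510605843959346 [0.4345 2.209  0.0202] 4.45
x 1 0.007600000000000002 0.0073087132899393266 -3.7395965420642234 [-3.674   0.6985  1.2512] 7.13
x -1 0.007600000000000002 -0.007247673807143036 -3.1331902051244955 [ 3.1647 -0.1043 -0.3111] 9.75
centre [0.6054 0.1168] [0.6051 0.1167 0.2306] [ 0.6609  0.2232 -0.5341] 26.1
```

The y span (13.3 mm) and x span (14.5 mm) come out wider than the rigid fit allows, because the grip gives a little. They are symmetric enough to put the centre at (0.6054, 0.1168), which agrees with vision. Now lowering by feel.

```bash
python3 - <<'E'
from h import *
C=np.array([.6054,.1168])
f0=np.array([-.2,-.2,-2.4])
manip.servo_line([*C,.2145],down(YS),rate=.06);manip.hold(.05);f0=F();print(f0,manip.get_time())
z=.2145
while z>.2035:
    z-=.001;manip.servo_line([*C,z],rate=.03);f=F()-f0
    print(round(z,4),f,manip.get_position()[2])
    if f[2]>4: break
print(manip.get_time(),manip.get_torque())
E
```

```text
[-0.4955 -0.082  -1.7455] 26.575
0.2135 [ 1.383  -0.0975  0.1028] 0.2136584459931305
0.2125 [ 1.0786  0.1189 -0.5872] 0.2125116480096926
0.2115 [0.6156 0.0979 0.3926] 0.21140111430032116
0.2105 [ 0.8271 -0.1226  0.0643] 0.21037459386500418
0.2095 [ 1.1965 -0.3722 -0.8763] 0.20937182095105494
0.2085 [ 1.1458 -1.033  -0.1863] 0.20843789372871904
0.2075 [ 0.6175  0.017  -0.1238] 0.20739593236447584
0.2065 [ 0.7581  0.1153 -0.7809] 0.2064102648544145
0.2055 [-0.3486  0.049  -0.9269] 0.2054062020490037
0.2045 [ 0.7395 -0.3779 -1.516 ] 0.20440358737296305
0.2035 [ 0.333  -1.649  -1.0241] 0.2034192840965301
29.325 [-0.0397 -0.0663 -0.2365]
```

The key is 8 mm past the stem's top with no resistance, so the socket is sliding on. Continuing down.

```bash
python3 - <<'E'
from h import *
C=np.array([.6054,.1168])
f0=np.array([-.2,-.2,-2.4])
for z in (.199,.195,.192,.1905,.1895,.189,.1885,.188,.1875):
    manip.servo_line([*C,z],rate=.04);f=F()-f0
    print(round(z,4),f,manip.get_position()[2],manip.get_torque()[2])
    if f[2]>4: break
print(manip.get_time())
E
```

```text
0.199 [-0.0773  0.7043 -0.0029] 0.19854856077290886 0.18765605021078657
0.195 [-0.0911  0.7772 -0.1215] 0.19463848799603187 -0.06036657749815824
0.192 [0.6413 0.6772 0.0803] 0.1917761967890777 -0.06825896294177222
0.1905 [-0.3119  0.0274 -0.0687] 0.1904391655254112 -0.03252004836356909
0.1895 [ 0.5536 -0.2921  0.6607] 0.18944820861410291 -0.03516916928765414
0.189 [-0.3563  0.4641  2.2468] 0.18931762481308909 -0.012592502991757277
0.1885 [-0.294  -0.3947  7.5636] 0.18920912761326047 0.007610798361127428
31.0833
```

Seated at z = 0.1892 (expected 0.1893), with 7.6 N on it. I'll ease that off and turn clockwise, watching the torque.

```bash
python3 - <<'E'
from h import *
C=np.array([.6054,.1168])
manip.command_gripper(0.0,120)
manip.servo_line([*C,.189],rate=.03)
q=np.array(manip.solve_ik([*C,.189],down(YS)));print(q,manip.get_joint_positions(),F(),manip.get_time())
a=0
for s in (.1,.4,.7,1.0,1.2,1.3):
    q2=q.copy();q2[5]+=s;manip.set_joints(q2)
    print(s,manip.get_torque(),F(),manip.get_position(),yaw(),round(manip.get_time(),2))
    if manip.get_torque()[2]>.7: print("stop?");break
E
```

```text
[ 0.1713  0.4878  1.6945 -0.      0.9593  0.3493] [0.1713 0.4875 1.6942 0.     0.9593 0.3493] [-0.95    0.4965  5.0922] 31.55
0.1 [-0.0946  0.18   -0.0199] [-0.4971 -1.259   4.6409] [0.6056 0.1168 0.1893] -0.27548577187527384 31.8
0.4 [-0.0834  0.3183 -0.0344] [-0.7099  0.1029  5.3965] [0.6055 0.1167 0.1893] -0.5750503938314508 32.19
0.7 [-0.1078  0.4189  0.0029] [-0.7081 -0.7195  6.019 ] [0.6054 0.1167 0.1893] -0.8751002800746747 32.58
1.0 [-0.0787  0.4954 -0.0165] [-2.5467  0.2664  6.7919] [0.6053 0.1168 0.1893] -1.1751247336576804 32.98
1.2 [-0.0185  0.5688 -0.0497] [-2.5001 -1.1499  6.4268] [0.6052 0.1169 0.1893] -1.3753141500875927 33.28
1.3 [-0.0443  0.5911 -0.0413] [-1.5461 -0.1794  6.4899] [0.6052 0.1168 0.1892] -1.4753391931259345 33.53
```

The torque about the axis reads almost nothing. Before going on, I'll check with the cameras that the key and the jaw are really turning.

```bash
python3 - <<'E'
from h import *
print(manip.get_tau(),manip.get_torque(),manip.get_width())
snap("wrist","t1");snap("scene","t1s")
print(manip.get_time())
im=cv2.imread("pics/t1.png")[60:320,110:400];a=cv2.resize(im,None,fx=2,fy=2,interpolation=cv2.INTER_CUBIC)
im=cv2.imread("pics/t1s.png")[120:240,180:290];b=cv2.resize(im,None,fx=5,fy=5,interpolation=cv2.INTER_CUBIC)
cv2.imwrite("pics/t1z.png",a);cv2.imwrite("pics/t1sz.png",b)
E
```

```text
[ -0.2019 -53.2306 -24.5136  -0.0946  -0.822    0.2231] [-0.0443  0.5911 -0.0413] 0.01194545847998381
33.6333
```

View pics/t1z.png

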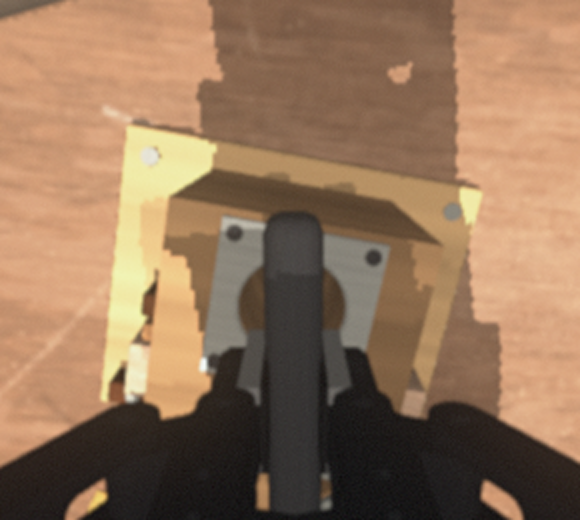

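View pics/t1sz.png

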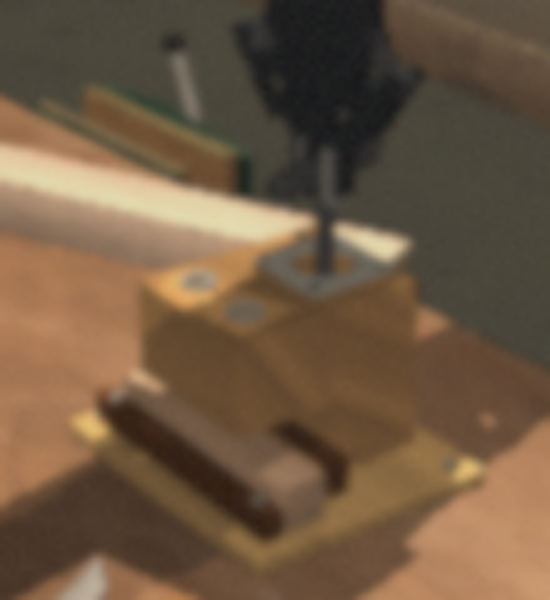

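In t1z the bar is still square in the pads. In t1sz the jaw, at about (310,455), has moved towards the bar, and joint 6 carries 0.22 N m. I'll go on in small steps with joint 6's torque as the signal.

```bash
python3 - <<'E'
from h import *
q=np.array([0.1713,0.4878,1.6945,0,0.9593,0.3493])
s=1.36
while s<1.9:
    q2=q.copy();q2[5]+=s;manip.set_joints(q2)
    t=manip.get_tau()[5];e=q2[5]-manip.get_joint_positions()[5]
    print(round(s,3),"tau6 %.3f err %.4f"%(t,e),manip.get_torque(),"yaw %.4f"%yaw(),round(manip.get_time(),2))
    if abs(t)>1.2 : break
    s+=.045
E
```

```text
1.36 tau6 0.182 err 0.0031 [-0.0017  0.5918  0.1053] yaw -1.5349 33.88
1.405 tau6 0.184 err 0.0032 [-0.0058  0.6413  0.1129] yaw -1.5798 34.13
1.45 tau6 0.195 err 0.0032 [-0.0122  0.6194  0.0678] yaw -1.6248 34.38
1.495 tau6 0.205 err 0.0032 [0.0127 0.5809 0.0791] yaw -1.6697 34.63
1.54 tau6 0.215 err 0.0033 [0.1163 0.688  0.1317] yaw -1.7146 34.88
1.585 tau6 0.222 err 0.0033 [-0.0091  0.6276  0.15  ] yaw -1.7597 35.13
1.63 tau6 0.233 err 0.0033 [0.0775 0.6766 0.1   ] yaw -1.8047 35.38
1.675 tau6 0.256 err 0.0033 [0.1003 0.6821 0.1614] yaw -1.8496 35.63
1.72 tau6 0.521 err 0.0038 [0.1408 0.688  0.3858] yaw -1.8940 35.88
1.765 tau6 0.763 err 0.0042 [0.1601 0.6547 0.6662] yaw -1.9384 36.13
1.81 tau6 0.986 err 0.0045 [0.1735 0.6271 0.8332] yaw -1.9828 36.38
1.855 tau6 1.066 err 0.0047 [0.173  0.6681 0.9868] yaw -2.0275 36.63
1.9 tau6 1.207 err 0.0049 [0.2268 0.6402 1.123 ] yaw -2.0722 36.88
```

The torque climbs steadily from about 1.69 rad on, to 1.1 N m, so this is the firm stop. That fits the predicted 1.51 rad plus socket play of about 0.15 rad. I'll check the jaw, unload the key and lift gently.

```bash
python3 - <<'E'
from h import *
q=np.array([0.1713,0.4878,1.6945,0,0.9593,0.3493])
manip.hold(.2);print(manip.get_torque())
for s in(1.75,1.68,1.63):
    q2=q.copy();q2[5]+=s;manip.set_joints(q2);print(s,manip.get_tau()[5],manip.get_torque(),F())
snap("scene","t2s")
im=cv2.imread("pics/t2s.png")[120:240,180:290];b=cv2.resize(im,None,fx=5,fy=5,interpolation=cv2.INTER_CUBIC)
cv2.imwrite("pics/t2sz.png",b);print(manip.get_time())
E
```

```text
[0.2038 0.6585 1.132 ]
1.75 0.4452971275895834 [0.2343 0.6321 0.7094] [-1.9876  0.2522  6.2034]
1.68 0.05380480899475515 [0.1299 0.636  0.2269] [-2.5035  0.3904  6.5474]
1.63 -0.08287794655188918 [0.1166 0.5883 0.0276] [-2.5671  0.2851  7.1864]
37.9
```

View pics/t2sz.png

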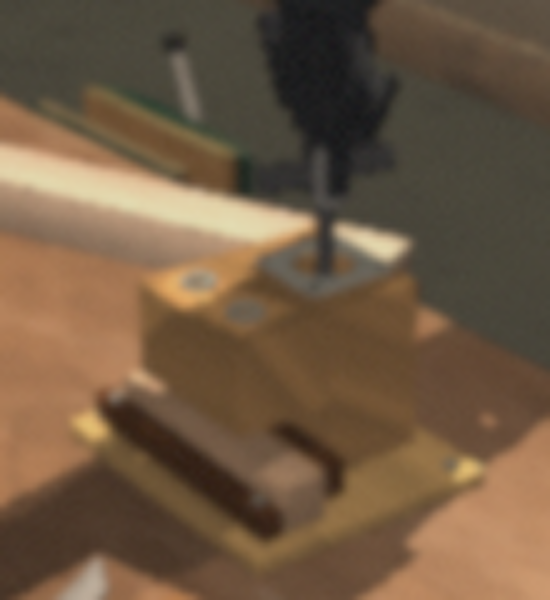

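The torque is down to near zero and the jaw sits against the bar. Lifting out now.

```bash
python3 - <<'E'
from h import *
C=np.array([.6054,.1168]);r=manip.get_ee_rot()
ok=True
for z in(.191,.196,.205,.215):
    manip.servo_line([*C,z],r,rate=.05);f=F();print(z,f,manip.get_torque(),manip.get_position()[2])
    if f[2]<-12: ok=False;print("stuck");break
if ok:
    manip.servo_line([*C,.325],r,rate=.15);print(F(),manip.get_torque(),manip.get_width(),manip.get_time())
    snap("scene","u1s");snap("wrist","u1")
    im=cv2.imread("pics/u1s.png")[90:240,170:300];cv2.imwrite("pics/u1sz.png",cv2.resize(im,None,fx=4,fy=4,interpolation=cv2.INTER_CUBIC))
E
```

```text
0.191 [-1.0271  0.7556 -1.2412] [0.2267 0.3072 0.0469] 0.19034074178695
0.196 [-1.255   0.4097 -0.572 ] [0.1902 0.5591 0.0142] 0.19606786246488303
0.205 [-1.2666  1.1475 -0.9915] [0.1932 0.5703 0.0254] 0.20554283111047839
0.215 [-0.334   0.4157 -2.6392] [-0.0282  0.0136  0.036 ] 0.21580863994986074
[ 0.6952  1.0358 -2.9385] [-0.0014  0.0268  0.0141] 0.011874606514576554 39.9667
```

View pics/u1sz.png

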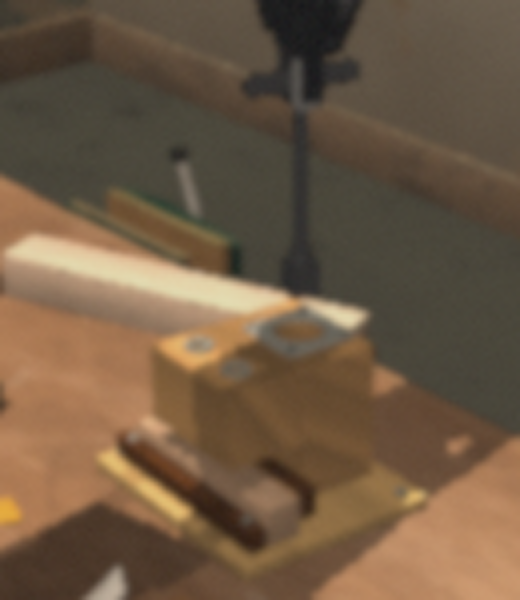

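View pics/u1.png

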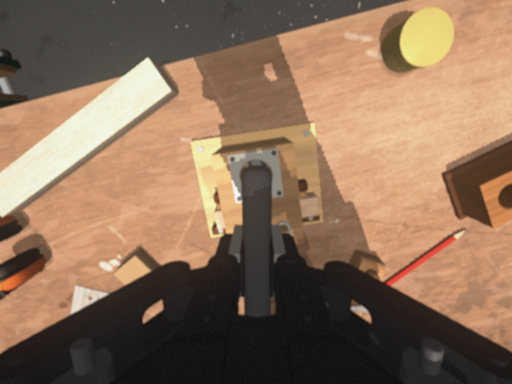

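The key is out and hanging straight, and the jaw is still closed on the bar. I'll carry it back with the grasp a half turn round, which joint 6 allows with little turning.

```bash
python3 - <<'E'
from h import *
K=np.array([0.480,-0.236]);Y=0.503-np.pi
print(manip.solve_ik([*K,.325],down(Y)),manip.solve_ik([*K,.178],down(Y)))
manip.servo_line([*K,.325],down(Y),rate=.2)
print(manip.get_position(),yaw(),manip.get_time(),F())
snap("wrist","r1");c=snap("scene","r1s");print(proj(c,np.array([*K,.155])),proj(c,np.array([*K,.07])))
im=cv2.imread("pics/r1.png")[60:300,130:400];cv2.imwrite("pics/r1z.png",cv2.resize(im,None,fx=2,fy=2,interpolation=cv2.INTER_CUBIC))
im=cv2.imread("pics/r1s.png")[150:310,240:400];cv2.imwrite("pics/r1sz.png",cv2.resize(im,None,fx=3.5,fy=3.5,interpolation=cv2.INTER_CUBIC))
snap("top","r1t")
im=cv2.imread("pics/r1t.png")[160:240,170:260];cv2.imwrite("pics/r1tz.png",cv2.resize(im,None,fx=6,fy=6,interpolation=cv2.INTER_CUBIC))
E
```

```text
[-0.4792  0.2104  1.7577 -0.      1.1735  2.1594] [-0.4792  0.3965  1.8841 -0.      0.8609  2.1594]
[ 0.4802 -0.2354  0.325 ] -2.6376252487097043 42.0917 [-0.3408 -0.6092 -1.5354]
[305.6106 225.9099] [303.3757 255.2945]
```

View pics/r1z.png

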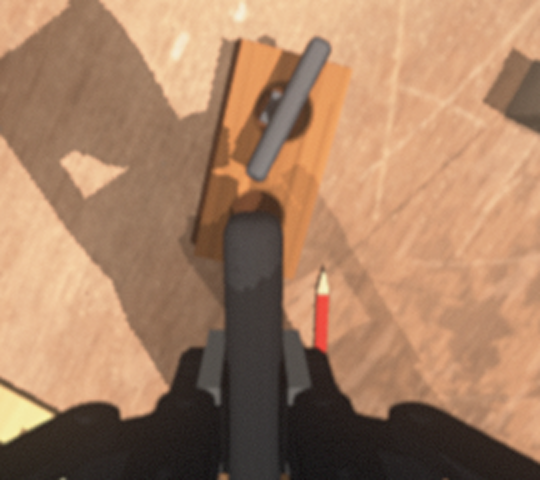

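View pics/r1sz.png

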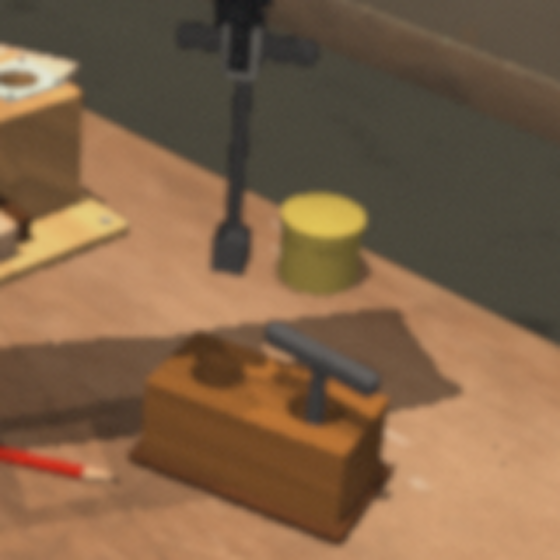

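View pics/r1tz.png

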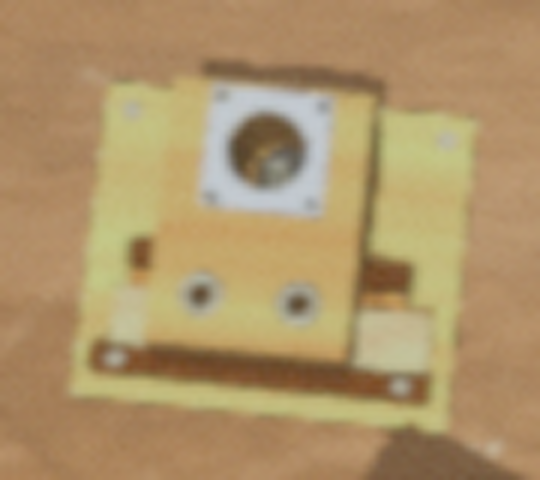

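r1tz shows the bar against the fence with the pad on it, the jaw having moved about 2 px (some 6 mm). r1sz shows the tip at (230,262), as predicted, above the free hole. Lowering with force watch.

```bash
python3 - <<'E'
from h import *
K=np.array([0.4804,-0.2357]);Y=0.503-np.pi;r=down(Y)
manip.servo_line([*K,.245],r,rate=.15);manip.hold(.1);f0=F();print(f0,manip.get_position())
for z in(.241,.2385,.236,.232,.225,.205,.190,.183,.181,.1795,.1785,.178,.1775):
    manip.servo_line([*K,z],r,rate=.05);f=F()-f0;print(z,f,manip.get_torque())
    if f[2]>4: print("contact");break
print(manip.get_position(),manip.get_time())
E
```

```text
[ 0.8698 -0.418  -2.3584] [ 0.4812 -0.2361  0.2462]
0.241 [-1.065   0.6456 -0.1681] [-0.0021 -0.003  -0.021 ]
0.2385 [-0.2431  0.4454  0.4843] [ 0.0523  0.0099 -0.008 ]
0.236 [-0.6491  0.1383 -0.0345] [0.0231 0.0683 0.0442]
0.232 [-1.2291 -0.6705  0.0863] [ 0.0204 -0.0406 -0.0515]
0.225 [-0.5319  0.6979 -0.3402] [-0.018  0.026  0.034]
0.205 [-1.2899  0.4329  0.5926] [0.0153 0.0943 0.0068]
0.19 [-1.1438  0.0044  0.2155] [ 0.0164  0.1307 -0.0357]
0.183 [-1.8935  0.8008 -0.274 ] [0.0443 0.0816 0.0114]
0.181 [-0.2476  0.8957  0.1776] [-0.0143  0.1035 -0.0518]
0.1795 [-0.9946  0.7717  0.2399] [ 0.0308  0.0521 -0.0163]
0.1785 [-1.1343 -0.0062  0.1321] [0.0043 0.1149 0.0053]
0.178 [-1.6081  0.8642  5.4744] [0.1694 0.2635 0.024 ]
contact
[ 0.4807 -0.2358  0.1784] 46.6083
```

It's on the bottom at the original height. Release, retract and look.

```bash
python3 - <<'E'
from h import *
K=manip.get_position()[:2];r=manip.get_ee_rot()
manip.command_gripper(.03,20);manip.hold(.1);manip.command_gripper(.06)
print(manip.get_width(),F())
manip.servo_line([*K,.27],r,rate=.12)
snap("wrist","v1")
q=np.array(manip.get_joint_positions());q[0]-=.75;q[5]=1.0;manip.set_joints(q)
snap("scene","v1s");snap("top","v1t");print(manip.get_time(),manip.get_position(),F())
im=cv2.imread("pics/v1s.png")[140:310,180:360];cv2.imwrite("pics/v1sz.png",cv2.resize(im,None,fx=3.5,fy=3.5,interpolation=cv2.INTER_CUBIC))
im=cv2.imread("pics/v1t.png")[140:270,170:390];cv2.imwrite("pics/v1tz.png",cv2.resize(im,None,fx=3.6,fy=3.6,interpolation=cv2.INTER_CUBIC))
E
```

```text
0.05989074677380988 [ 0.6095 -0.6966 -0.1956]
49.95 [ 0.1916 -0.4992  0.269 ] [0.3228 0.3269 0.011 ]
```

View pics/v1sz.png

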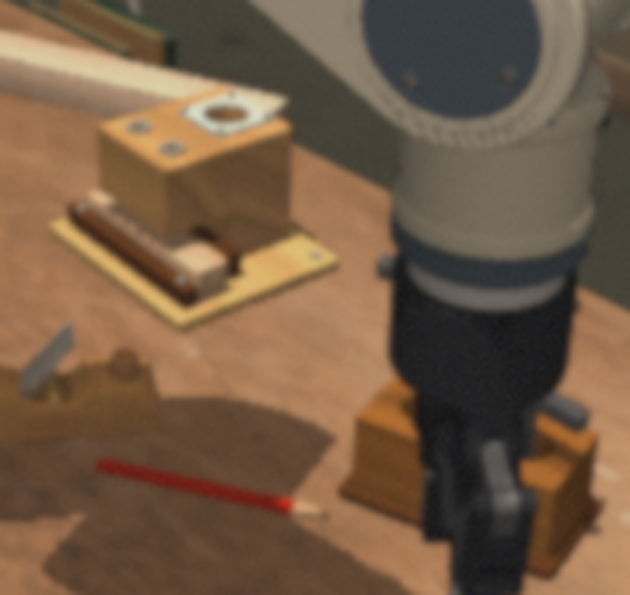

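View pics/v1tz.png

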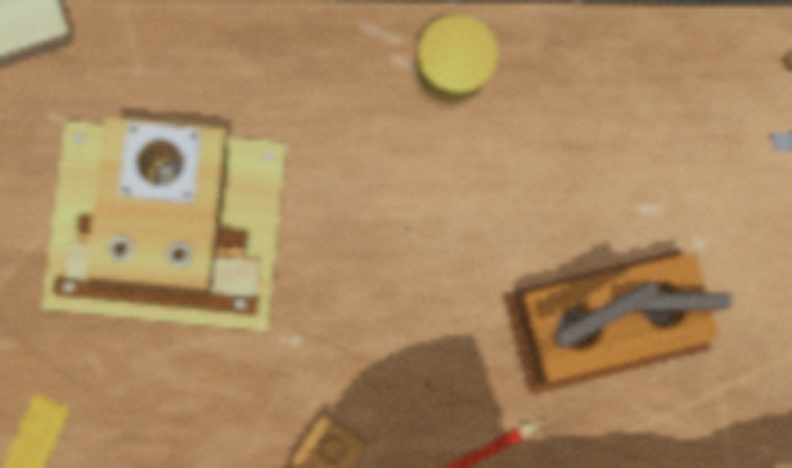

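v1tz shows the long key standing as before over the left hole, the short key, tin and jig base unchanged, and the bar tight between fence and pad. There's time for one more look down the well to confirm the stem is at its stop. That would put its flats at about -0.03 rad to the jig, or -0.11 rad in the world frame.

```bash
python3 - <<'E'
from h import *
p=manip.get_position();manip.servo_line([p[0],p[1],.33],rate=.2)
manip.move_to(*campose((0.605,0.117,0.46),0.8))
manip.move_to(*campose((0.605,0.117,0.33),0.8))
snap("wrist","x1");print(manip.get_time())
im=cv2.imread("pics/x1.png");cv2.imwrite("pics/x1z.png",cv2.resize(im[110:290,150:390],None,fx=3.3,fy=3.3,interpolation=cv2.INTER_CUBIC))
cv2.imwrite("pics/x1y.png",cv2.resize(im[150:230,210:310],None,fx=7,fy=7,interpolation=cv2.INTER_CUBIC))
E
```

```text
53.65
```

View pics/x1z.png

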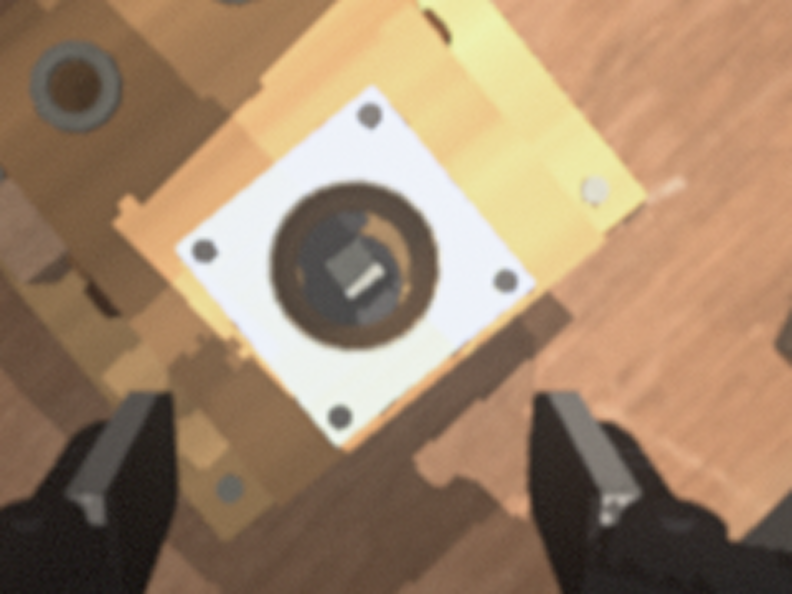

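View pics/x1y.png

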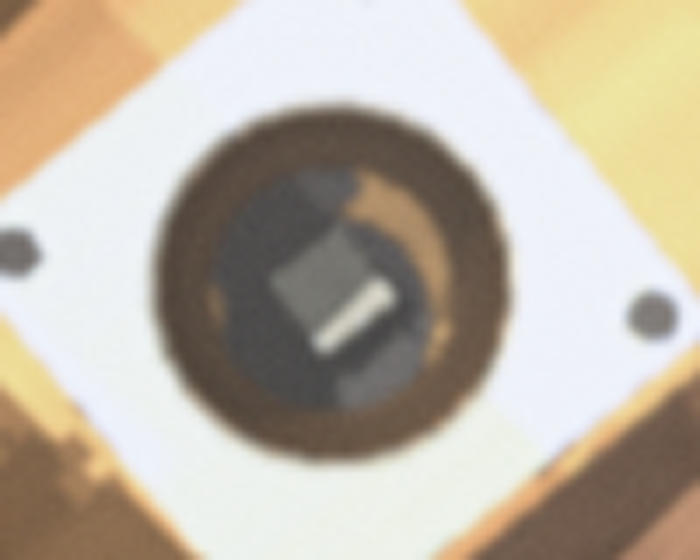

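The stem's edge lies at -38.3° in the image against about -39.8° for the plate. That is 1.5° clockwise of the jig's axes (predicted 1.7°), so the stem is at its stop. Handing in.

```bash
python3 - <<'E'
from h import *
print(F(),manip.get_time());manip.sign_off()
E
```

```text
[-0.0285  0.6053  0.6977] 53.65
the job is handed in; nothing more can be done
```

The bar is clamped and the long key is back in its hole in the stand. I handed the job in at 53.7 s.

- **Fitting the key:** I lowered it down the well and centred it by touching the walls. It slid over the stem without resistance and was fully down at the expected height, with no more than about 8 N on it.
- **Turning:** I turned it clockwise until the torque rose steadily to about 1.1 N m at the stop. I then took the load off, lifted it out and stood it back up at its original height.
- **Final checks:**
  - The stem sits about 1.5° clockwise of the jig's axes, against 1.7° predicted for the stop.
  - The bar is against the fence with the pad on it.
  - Both keys are standing, and the tin and jig looked unchanged; I did not check the sanding block separately.
- **What disagreed:**
  - The wall-to-wall distances I felt were 3 to 5 mm wider than the geometry allows, because the key gives a little in the grip. The centre still matched the camera.
  - The wrist reading showed almost no torque about the key's axis early in the turn, so I used joint 6's torque as the signal. Both readings rose together at the stop.
  - I judged the jaw's travel, about 6 mm, only from images.

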